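Bring the swarf board over the opened chip pot and hold it there

ROBOT

A 6-joint arm with a two-finger parallel gripper is mounted at the origin on the work surface. World frame = base frame: x ahead of the robot, y to its left, z up, the work surface at z = 0. Lengths are in m, angles in degrees, forces in N, time in s.
With the tool pointing down it reaches from about 0.25 to 0.725 m from the base axis. Payload 9.7 kg.
Tool frame: the origin (TCP) lies midway between the tips of the shut fingers; the grasp point (between the pads) lies 19 mm behind it; z points along the fingers, y is the line along which they close (so a half turn about z gives the same grasp; the last joint's range is limited). The gripper opens to 85 mm and grips with 20 to 120 N. Pads are 22 mm wide; open, the fingers measure 114 mm over their backs; the gripper's body (76 mm by 85 mm) begins 54 mm behind the grasp point. The pads swing forward as they close: fully open they stand 13 mm farther back than shut.
Start: joints at [-76.49, 4.979, 10.078, 95.1, 0, 90], TCP at [0.128, -0.535, 0.231] pointing down, gripper open.
Joint ranges: [-179.16, 179.16], [-48.56, 103.87], [-65.8, 70.77], [-126.05, 130.52], [-82.76, 87.17], [-180, 180]. Speed limits (degrees/s): [127.2, 127.2, 147.25, 180, 180, 180].

INTERFACE

Orientations are given as [roll, pitch, yaw] about the fixed x, y, z axes, in that order (R = Rz(yaw) Ry(pitch) Rx(roll)).
In Python, from workcell import * gives the robot as it stands.
- The arm moves only by the tool servo_tool, never from a script. Its argument "moves" is a list of rows, each a list of 4 numbers: the shift along the world's x, y, z in fractions of the full range, 1 being 100 cm, then the turn about the world's z in a scale on which 1.0 is pi rad. A call has 1 to 20 rows; each row is the pose to reach, as a shift and turn from the pose commanded when the call began; what a row does not reach only later rows make up. A row lasts 1/12 s, in which the tool goes at most 41.7 mm and 7.16 degrees, less where a joint would pass 70% of its speed; a pose out of reach is approached as far as the arm can. Shift and turn numbers lie between -1 and 1, and a call with a number outside is refused. A call with a gripper value outside its range is refused whole. "claw" is the closure, from 0 (fully open) to 1 (shut), set as the call begins (left out, the last holds). The fingers move at their own pace and stop on an object; "force" is the grip in N (left out, the last holds). Time passes only in rows, so rows that repeat a pose let the fingers close. It gives the time, the measured TCP pose, the force, the opening and the grip force at its end, in the units of the state.
- get_obs(): the state, without advancing time (a new reading comes with each control period).
- camera(name): name is "side" or "top"; returns the picture (420x560x3 uint8, red, green, blue); there is no depth.
- get_calibration(name): a dict with "fx", "fy", "cx", "cy" (pixels), "rvec" (rotation vector, rad) and "tvec" (3), from world to camera coordinates, as OpenCV has them. Camera axes: x right, y down, z forward; pixel columns grow to the right and rows downward; lengths in m; the calibration is good to about 2 mm. A picture is of the moment at which its call begins. get_calibration takes no time and is no camera call.
- job_done(): hands the job in; it is judged then, once.
The state is a dict: "time": time; "q": joint angles; "qd": joint speeds; "joint_efforts": joint torques, N m; "ee_pos": TCP position; "tcp_rot": TCP orientation; "wrist_force": force on the tool from outside, world axes, zero at the start; "torque": the same for the moment, N m; "opening": finger opening in m; "grasp_force": force on a finger pad.
Only numpy, scipy, OpenCV 4.12 (cv2) and the standard library are available. Lean on these libraries where they do the work, as an engineer would, in place of code of your own. Each camera call takes 0.05 s, during which the arm holds its last target. There are 200 camera calls.

TASK

Lift the lid off the chip pot by its knob and set it down gently, knob up, on the rubber mat. Then slide the aluminium swarf board outward along the top of the drawer unit, keeping it flat and square, until its outer edge is in line with the pointer of the gauge post, over the open pot; that far out it would tip by itself, so finish while still holding it level there, and do not let go. Leave the pot and everything else where they are.

Things in the scene. Friction and masses are not known exactly. Their poses are not given: they have to be found in the camera images.
- unit: low grey drawer unit for key blanks, fixed on the counter: 300 mm along its x, 230 mm along its y, flat top 100 mm above the counter. Origin at the centre of its underside; its +x axis is the outward direction (to the robot's right, towards the pot). Its drawers do not open.
- unit_edge (a point): middle of the unit's upper outer edge, over which the board slides (150 mm along the unit's +x from its centre, 100 mm up).
- board: bare aluminium swarf board, loose, flat on the unit, outer end a little over the unit's edge: 280 mm along its x, 120 mm along y, 8 mm thick, about 0.5 kg. Origin: centre of its underside; +x is outward, within a few degrees of the unit's +x. A rib near its inner end is its handle. It balances at about x = -6 mm; at the gauge's mark this point is past the unit's edge, so it tips if not held.
- board_front (a point): middle of the upper outer edge of the board (140 mm along its +x from its origin, 8 mm up); 255 mm in front of the rib's centre.
- board_rib (a point): middle of the top of the board's handle: a black upright rib fixed across the board near its inner end, 14 mm thick along the board's x, 60 mm long along y, 35 mm high above the board (top 43 mm above the board's underside), centred at x = -115 mm of the board.
- gauge: slim steel gauge post fixed on the counter beside the board's path, on the side away from the robot: foot 40 mm across, rod 8 mm thick, 118 mm high; a pointer bar 6 mm thick, 112 mm above the counter, reaches 37 mm towards the path, ending about 28 mm short of the board's side. Origin: centre of its foot; +x is the unit's outward direction, the pointer lies along -y: the mark is the line x = 0.
- pot: loose round steel chip pot, 120 mm across at the rim, 75 mm high, wall 4 mm, about 0.7 kg, standing on the counter below the board's path, beside the gauge post. Origin at the centre of its underside.
- lid: loose steel lid on the pot, 128 mm across, 6 mm thick, about 0.22 kg; a plug under it, 100 mm wide and 10 mm deep, sits with play in the pot. Origin: centre of the plug's underside, 65 mm above the counter when on the pot; disc's top 16 mm above it, round black knob 30 mm across from 26 to 48 mm above it, on a thinner stem. On the pot the knob stands in the board's way.
- mat: black square rubber mat, 180 mm by 180 mm, 3 mm thick, fixed flat on the counter to the robot's right. Origin at the centre of its underside.
- oil: bystander: white bottle 52 mm across, 150 mm high; origin at the centre of its underside.
- mug: bystander: white mug 80 mm across, 90 mm high; origin at the centre of its underside.
- padlock: bystander: brass padlock standing shackle up, 42 x 22 x 68 mm; origin at the centre of its underside.
- brush: bystander: hand brush lying on the counter near the robot; origin below its middle.
- driver: bystander: screwdriver lying on the counter; origin below its middle.
- cylinder_lock: bystander: brass lock cylinder 60 x 17 x 22 mm lying on top of the unit beside the board, on the robot's side; origin at the centre of its underside.
Mind the look-alikes: they are no part of the job. Leave any orange look-alike of the gauge alone.

How it is judged (in metres and radians):
On the way, in this order (a step that is already met when the one before it is completed fails the run):
1. the lid is held by the fingers, lifted clear of the pot (contact force between the fingers and lid above 0.5 N and height (world z) of lid above 0.08 m and angle between lid's own z axis and vertical below 0.5 rad), for 0.1 s.
2. the lid lies knob up on the rubber mat, let go (horizontal distance between lid and mat below 0.06 m and height (world z) of lid below 0.01 m and angle between lid's own z axis and vertical below 0.12 rad and contact force between the fingers and lid below 0.1 N and linear speed of lid below 0.03 m/s), for 0.2 s.
3. the board is held level with its outer edge at the pointer (x of board_front in the frame of gauge between -0.009 and 0.009 m and horizontal distance between board_front and pot below 0.06 m and angle between board's own z axis and vertical below 0.05 rad and height (world z) of board between 0.095 and 0.106 m and angle between the x axis of board and the x axis of unit, either way round below 0.14 rad and linear speed of board below 0.02 m/s and contact force between the fingers and board above 0.5 N and contact force between board and pot below 0.1 N and contact force between board and gauge below 0.1 N and contact force between board and lid below 0.1 N), for 0.2 s.
At the end, for the whole second after the job is handed in: Fingers hold the board (over 0.5 N) still, flat on the unit (0.05 rad, 5 mm) and square (0.14 rad), outer edge within 9 mm of the pointer line and 60 mm of the pot's axis, touching no pot, lid or gauge; lid let go, knob up, within 60 mm of the mat's centre; pot upright, moved under 25 mm (all of step 2 and all of step 3 and angle between pot's own z axis and vertical below 0.05 rad and distance of pot from where it was at the start of the episode below 0.025 m); the arm keeps its last pose, push and grip.
It fails at once if the board tips (more than 0.15 rad) (angle between board's own z axis and vertical above 0.15 rad).
It fails at once if the board is lifted off instead of slid (more than 20 mm) (height (world z) of board above 0.12 m).
It fails at once if the lid is dropped or thrown (faster than 0.7 m/s and not held) (linear speed of lid above 0.7 m/s and contact force between the fingers and lid below 0.1 N).
It fails at once if the pot is pushed away or knocked over (distance of pot from where it was at the start of the episode above 0.035 m or angle between pot's own z axis and vertical above 0.3 rad).
It fails at once if a bystander is moved more than 30 mm (distance of any of oil, mug, padlock, brush, driver, cylinder_lock from where it was at the start of the episode above 0.03 m).
It also fails if it takes over 58 s, if anything falls off the work surface, if the arm or the gripper's body presses on something with over 40 N, if the wrist force passes 120 N, or if a joint passes its speed limit or range.

## Working session

There is one attempt and no reset: what is moved stays moved. The work goes in short steps, Python scripts to look and compute and a tool call to move; the robot and the scene stay as the last step left them, time stands still between calls to the robot, and variables do not carry over. Pictures are saved under pics/ and viewed, at most 10 in all, crops included, and the job is handed in when it is done.

Besides the shell and the picture viewer there is one more tool, called after "Emit:" in YAML: its name, and indented under it one key for each argument. servo_tool: Moves the arm, as the interface text tells. Its arguments: {"type":"object","properties":{"moves":{"type":"array","items":{"type":"array","items":{"type":"number"}}},"claw":{"type":"number"},"force":{"type":"number"}},"required":["moves"]}

```bash
mkdir -p pics
cat > h.py <<'E'
from workcell import *
import numpy as np, cv2
def P(n):
    c=get_calibration(n); K=np.array([[c['fx'],0,c['cx']],[0,c['fy'],c['cy']],[0,0,1.]])
    return K,np.array(c['rvec'],float).reshape(3),np.array(c['tvec'],float).reshape(3)
def ray(n,uv):
    K,r,t=P(n);R=cv2.Rodrigues(r)[0]
    return -R.T@t, R.T@np.linalg.inv(K)@np.array([uv[0],uv[1],1.])
def atz(n,uv,z):
    o,d=ray(n,uv); return o+d*(z-o[2])/d[2]
def tri(a,b):
    A=[];y=[]
    for n,uv in (('side',a),('top',b)):
        o,d=ray(n,uv);d=d/np.linalg.norm(d);M=np.eye(3)-np.outer(d,d);A.append(M);y.append(M@o)
    A=np.vstack(A);y=np.hstack(y);x=np.linalg.lstsq(A,y,rcond=None)[0]
    return x,np.linalg.norm(A@x-y)
def px(n,p):
    K,r,t=P(n);return cv2.projectPoints(np.array(p,float).reshape(-1,1,3),r,t,K,None)[0].reshape(-1,2)
def save(n,f,crop=None,s=1.4):
    im=camera(n)[:,:,::-1]
    if crop: x0,y0,x1,y1=crop; im=im[y0:y1,x0:x1]
    cv2.imwrite('pics/'+f,cv2.resize(im,None,fx=s,fy=s,interpolation=cv2.INTER_CUBIC))
E
python3 - <<'E'
from h import *
for n in('side','top'):
    save(n,n+'0.png'); print(n,ray(n,(280,210)),P(n)[0][0,0])
E
```

```text
side (array([0.11914228, 0.48822373, 0.97181021]), array([ 0.45111916, -0.45356653, -0.76862462])) 506.03035256487016
top (array([0.34716759, 0.00158561, 1.39466283]), array([ 0.19451156,  0.02104811, -0.98075265])) 470.4598875382483
```

View pics/side0.png

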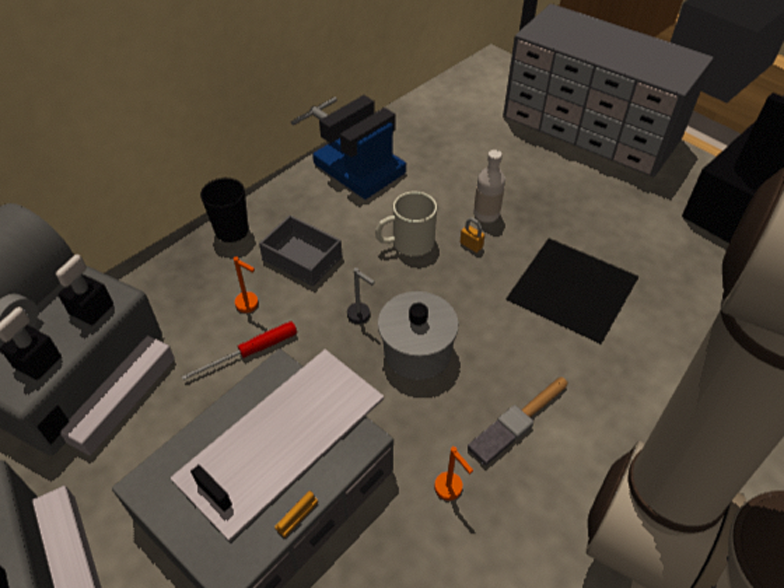

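View pics/top0.png

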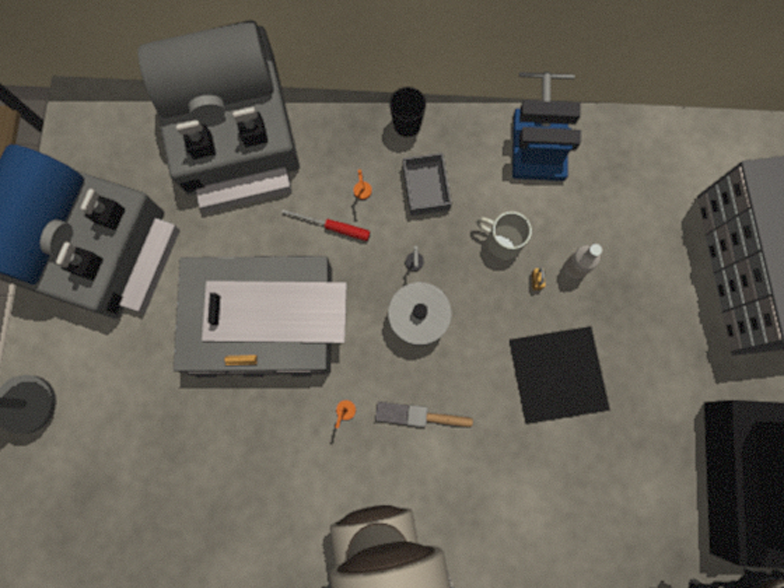

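The two orange posts (side (246,303), (449,487); top (362,190), (345,410)) are decoys. The grey steel post (side (358,312), top (415,262)) fits: it is beside the pot on the side away from the robot. I'll confirm this in enlarged crops.

Run:
```python
from h import *
save('side','side1.png',(75,170,345,385),2.9)
save('top','top1.png',(120,160,340,300),3.6)
```

```text
(no output)
```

View pics/side1.png

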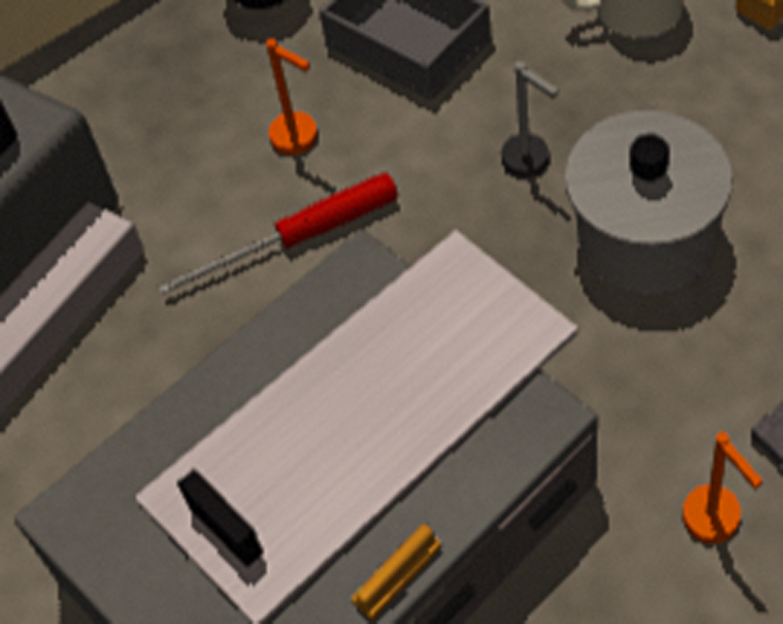

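View pics/top1.png

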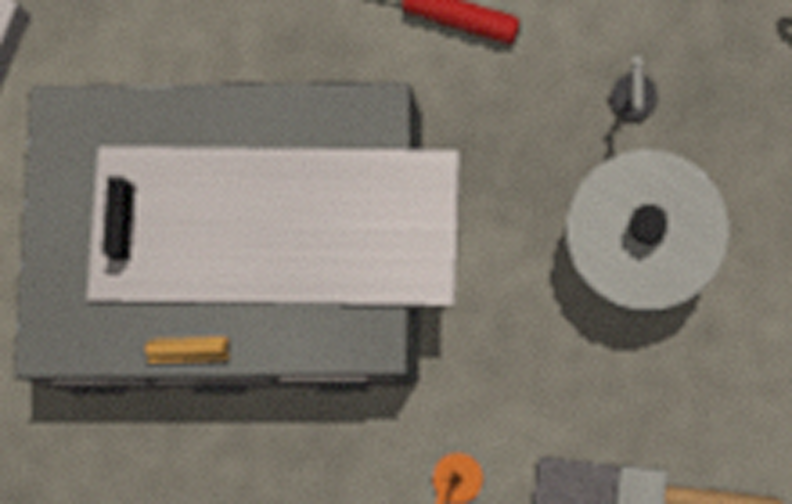

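Run:
```python
from h import *
np.set_printoptions(precision=4,suppress=True)
S=lambda u,v:(75+(u+.5)/2.9-.5,170+(v+.5)/2.9-.5)
T=lambda u,v:(120+(u+.5)/3.6-.5,160+(v+.5)/3.6-.5)
D=lambda u,v:((u+.5)/1.4-.5,(v+.5)/1.4-.5)
pts={'knobtop':(S(650,146),T(650,221)),'knobmid':(S(649,157),T(648,226)),
'bof':(S(457,231),T(458,151)),'bon':(S(577,327),T(453,304)),'bif':(S(138,497),T(98,147)),'bin':(S(258,621),T(88,300)),
'rib':(S(221,513),T(119,214)),'ptrroot':(S(521,68),T(636,60)),'ptrtip':(S(555,93),T(638,107)),'foot':(S(525,157),T(633,98)),
'lidc':(S(649,177),T(648,230)),
'unitof':(S(598,420),T(410,376)),'unitfar':(S(367,233),T(411,85)),
'm1':(D(549,241),D(592,328)),'m2':(D(637,280),D(608,410)),'m3':(D(601,339),D(528,422)),'m4':(D(508,296),D(510,338))}
for k,(a,b) in pts.items():
    x,e=tri(a,b); print(k,x,round(e,4))
for n,uv in(('side',S(649,146)),('top',T(649,221))):print('knob@.113',atz(n,uv,.113))
for n,f in(('side',S),('top',T)):
  q={'side':[(457,231),(577,327),(138,497),(258,621)],'top':[(458,151),(453,304),(98,147),(88,300)]}[n]
  for z in q:print(n,atz(n,f(*z),.108))
for n,z in(('side',D(480,290)),):pass
o=get_obs();print(o['ee_pos'],o['tcp_rot'],o['opening'],o['time'])
```

```text
knobtop [ 0.5739 -0.028   0.1126] 0.0009
knobmid [ 0.5723 -0.0266  0.1018] 0.0018
bof [0.6221 0.1235 0.1056] 0.0002
bon [0.5026 0.119  0.1071] 0.0008
bif [0.6098 0.4031 0.1069] 0.0004
bin [0.4905 0.3971 0.1092] 0.0006
rib [0.5545 0.3751 0.126 ] 0.0009
ptrroot [ 0.6998 -0.0118  0.1136] 0.0009
ptrtip [ 0.6635 -0.0148  0.1108] 0.0002
foot [ 0.6982 -0.0113  0.0023] 0.001
lidc [ 0.5731 -0.0277  0.0755] 0.0009
unitof [0.4488 0.1507 0.087 ] 0.0025
unitfar [0.6763 0.1655 0.0909] 0.0006
m1 [ 0.5762 -0.4015 -0.0118] 0.0023
m2 [ 0.4025 -0.4343 -0.0105] 0.0004
m3 [ 0.3687 -0.2643  0.0031] 0.0003
m4 [ 0.54   -0.224   0.0054] 0.002
knob@.113 [ 0.5749 -0.027   0.113 ]
knob@.113 [ 0.5732 -0.0276  0.113 ]
side [0.6208 0.1245 0.108 ]
side [0.5027 0.1197 0.108 ]
side [0.6089 0.4031 0.108 ]
side [0.4914 0.3972 0.108 ]
top [0.6214 0.1231 0.108 ]
top [0.502  0.1187 0.108 ]
top [0.6098 0.403  0.108 ]
top [0.4903 0.3972 0.108 ]
[ 0.1285 -0.5346  0.2308] [-179.9517    0.       13.5132] 0.08542762405240036 0.2
```

The crops confirm the steel gauge (pointer at side crop (521,68)–(555,93)). Measured heights match the text: knob top at 0.113, board top at 0.107, pointer at 0.112. The knob is at (0.574,-0.0275), the mat centre at (0.472,-0.331), the rib at (0.551,0.376), and the board front has to reach y ≈ -0.021. Moving above the knob now.

The manual's scale: shifts go in shares of 100 cm and turns go in shares of pi rad. Converting my numbers, 50.7 cm is 0.507, 44.5 cm is 0.445.

Emit:
servo_tool:
  moves:
    - [0.015,0.017,0,0]
    - [0.04,0.045,0,0]
    - [0.065,0.073,0,0]
    - [0.09,0.101,0,0]
    - [0.115,0.13,0,0]
    - [0.14,0.158,0,0]
    - [0.165,0.186,0,0]
    - [0.19,0.215,0,0]
    - [0.215,0.243,0,0]
    - [0.24,0.272,0,0]
    - [0.265,0.3,0,0]
    - [0.29,0.33,0,0]
    - [0.315,0.358,0,0]
    - [0.34,0.386,0,0]
    - [0.365,0.415,-0.01,0]
    - [0.39,0.443,-0.02,0]
    - [0.415,0.472,-0.035,0]
    - [0.435,0.495,-0.05,0]
    - [0.445,0.507,-0.065,0]
    - [0.445,0.507,-0.07,0]
  claw: 0
  force: 40

```text
time: 1.87
ee_pos: [0.5741, -0.0251, 0.1579]
tcp_rot: [-179.9, 0.2, 13.7]
wrist_force: [0.4, -0.1, -0.2]
opening: 0.0851
grasp_force: 0.0
```

To row units: -7.3 cm is -0.073, -6.6 cm is -0.066.

Emit:
servo_tool:
  moves:
    - [0,0,-0.01,0]
    - [0,0,-0.025,0]
    - [0,0,-0.04,0]
    - [0,0,-0.055,0]
    - [0,0,-0.066,0]
    - [0,0,-0.073,0]
    - [0,0,-0.073,0]
    - [0,0,-0.073,0]
    - [0,0,-0.073,0]

```text
time: 2.62
ee_pos: [0.5739, -0.028, 0.0894]
tcp_rot: [180.0, -0.1, 13.5]
wrist_force: [0.6, 0.1, 0.1]
opening: 0.0857
grasp_force: 0.0
```

Run:
```python
from h import *
save('side','side2.png',(200,150,400,300),4)
o=get_obs();print(o['ee_pos'],o['wrist_force'])
```

```text
[ 0.57393468 -0.02794678  0.08936193] [ 0.74991022  0.86202942 -0.12711193]
```

View pics/side2.png

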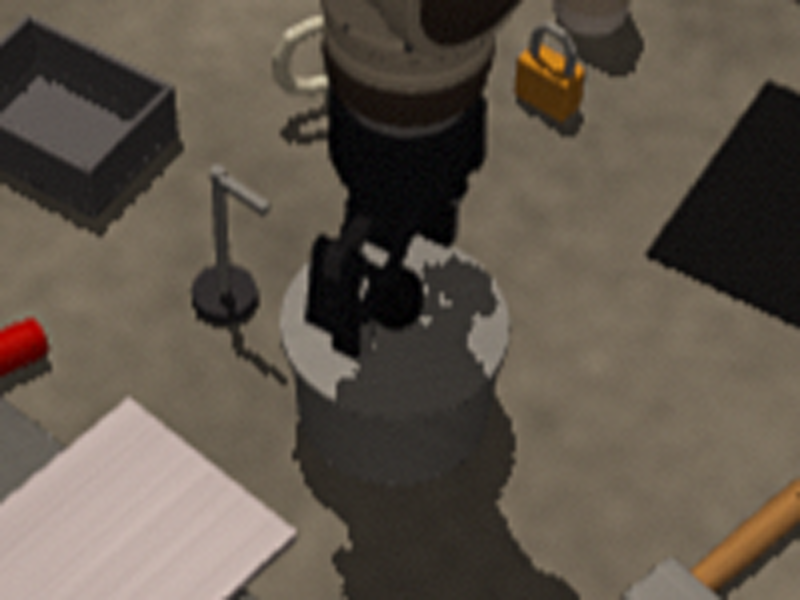

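The picture shows the knob at crop (395,295), between the left finger at (335,295) and the right one hidden behind it at about (430,270). Closing.

Emit:
servo_tool:
  moves:
    - [0,0,0,0]
    - [0,0,0,0]
    - [0,0,0,0]
    - [0,0,0,0]
    - [0,0,0,0]
    - [0,0,0,0]
    - [0,0,0,0]
    - [0,0,0,0]
    - [0,0,0,0]
    - [0,0,0,0]
    - [0,0,0,0]
    - [0,0,0,0]
  claw: 1
  force: 50

```text
time: 3.67
ee_pos: [0.5736, -0.0277, 0.0886]
tcp_rot: [180.0, -0.0, 13.5]
wrist_force: [-1.7, 0.8, 5.8]
opening: 0.0286
grasp_force: 49.2
```

To row units: 7 cm is 0.07, 6.3 cm is 0.063.

Emit:
servo_tool:
  moves:
    - [0,0,0.003,0]
    - [0,0,0.008,0]
    - [0,0,0.015,0]
    - [0,0,0.023,0]
    - [0,0,0.033,0]
    - [0,0,0.043,0]
    - [0,0,0.053,0]
    - [0,0,0.063,0]
    - [0,0,0.07,0]
    - [0,0,0.07,0]
    - [0,0,0.07,0]
    - [0,0,0.07,0]

```text
time: 4.67
ee_pos: [0.5733, -0.0278, 0.1577]
tcp_rot: [-180.0, 0.0, 13.5]
wrist_force: [0.1, 0.5, -3.5]
opening: 0.0285
grasp_force: 49.4
```

Run:
```python
from h import *
save('side','side3.png',(200,120,460,300),3)
print(get_obs()['ee_pos'])
```

```text
[ 0.57321078 -0.02776253  0.15758472]
```

View pics/side3.png

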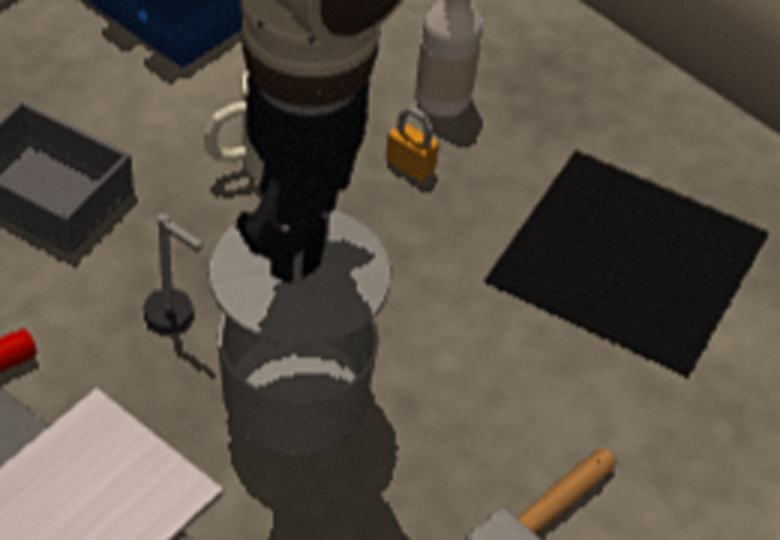

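The lid hangs level in the gripper, the pot is open and unmoved, and the mat is clear. Carrying the lid over.

To row units: -30.3 cm is -0.303, -10.1 cm is -0.101.

Emit:
servo_tool:
  moves:
    - [-0.003,-0.01,0,0]
    - [-0.008,-0.025,0,0]
    - [-0.015,-0.045,0,0]
    - [-0.023,-0.068,0,0]
    - [-0.031,-0.092,0,0]
    - [-0.039,-0.116,0,0]
    - [-0.047,-0.14,0,0]
    - [-0.055,-0.164,0,0]
    - [-0.063,-0.188,0,0]
    - [-0.071,-0.212,0,0]
    - [-0.079,-0.236,0,0]
    - [-0.087,-0.26,0,0]
    - [-0.094,-0.28,0,0]
    - [-0.098,-0.294,-0.005,0]
    - [-0.101,-0.303,-0.015,0]
    - [-0.101,-0.303,-0.03,0]
    - [-0.101,-0.303,-0.045,0]
    - [-0.101,-0.303,-0.06,0]
    - [-0.101,-0.303,-0.075,0]
    - [-0.101,-0.303,-0.09,0]

```text
time: 6.38
ee_pos: [0.4721, -0.3301, 0.0662]
tcp_rot: [-179.9, 0.0, 13.5]
wrist_force: [0.2, 0.0, -1.8]
opening: 0.0286
grasp_force: 49.6
```

To row units: -4 cm is -0.04, -3.9 cm is -0.039.

Emit:
servo_tool:
  moves:
    - [0,0,-0.008,0]
    - [0,0,-0.016,0]
    - [0,0,-0.023,0]
    - [0,0,-0.028,0]
    - [0,0,-0.031,0]
    - [0,0,-0.034,0]
    - [0,0,-0.036,0]
    - [0,0,-0.038,0]
    - [0,0,-0.039,0]
    - [0,0,-0.04,0]
    - [0,0,-0.04,0]
    - [0,0,-0.04,0]

```text
time: 7.38
ee_pos: [0.4725, -0.3308, 0.0284]
tcp_rot: [180.0, -0.0, 13.5]
wrist_force: [-0.0, -0.1, -1.7]
opening: 0.0286
grasp_force: 49.6
```

To row units: -0.2 cm is -0.002, -0.15 cm is -0.0015.

Emit:
servo_tool:
  moves:
    - [0,0,-0.0005,0]
    - [0,0,-0.001,0]
    - [0,0,-0.0015,0]
    - [0,0,-0.002,0]
    - [0,0,-0.002,0]
    - [0,0,-0.002,0]

```text
time: 7.88
ee_pos: [0.4725, -0.3308, 0.0265]
tcp_rot: [180.0, -0.0, 13.5]
wrist_force: [-0.2, -0.1, 0.2]
opening: 0.0283
grasp_force: 49.9
```

The force shows it has landed. Releasing.

Emit:
servo_tool:
  moves:
    - [0,0,0,0]
    - [0,0,0,0]
    - [0,0,0,0]
    - [0,0,0,0]
    - [0,0,0,0]
    - [0,0,0,0]
    - [0,0,0,0]
    - [0,0,0,0]
    - [0,0,0,0]
    - [0,0,0,0]
  claw: 0

```text
time: 8.72
ee_pos: [0.4725, -0.3307, 0.0262]
tcp_rot: [-180.0, 0.0, 13.5]
wrist_force: [-0.6, 0.5, 0.0]
opening: 0.0852
grasp_force: 0.0
```

To row units: 21 cm is 0.21, 13.5 cm is 0.135.

Emit:
servo_tool:
  moves:
    - [0,0,0.005,0]
    - [0,0,0.015,0]
    - [0,0,0.03,0]
    - [0,0,0.05,0]
    - [0,0,0.075,0]
    - [0,0,0.105,0]
    - [0,0,0.135,0]
    - [0,0,0.165,0]
    - [0,0,0.195,0]
    - [0,0,0.21,0]
    - [0,0,0.21,0]

```text
time: 9.63
ee_pos: [0.4733, -0.3314, 0.2417]
tcp_rot: [179.7, -0.3, 13.5]
wrist_force: [0.7, 0.6, -0.1]
opening: 0.0853
grasp_force: 0.0
```

Run:
```python
from h import *
save('side','side4.png')
print(get_obs()['ee_pos'])
```

```text
[ 0.47308745 -0.33118195  0.23923806]
```

View pics/side4.png

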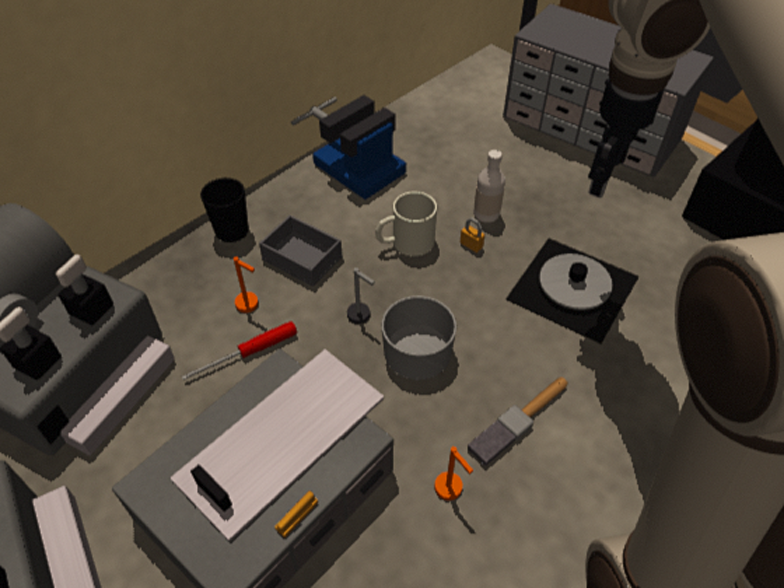

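The lid lies centred on the mat (581,281), knob up; the pot and bystanders are unmoved. Going to the rib.

To row units: 69 cm is 0.69, 3.6 cm is 0.036, -0.194 rad is -0.0618.

Emit:
servo_tool:
  moves:
    - [0.001,0.01,0,0]
    - [0.004,0.035,0,0]
    - [0.008,0.07,0,-0.0064]
    - [0.012,0.107,0,-0.0127]
    - [0.016,0.144,0,-0.0191]
    - [0.02,0.181,0,-0.0255]
    - [0.024,0.218,0,-0.0318]
    - [0.028,0.255,0,-0.0382]
    - [0.032,0.292,0,-0.0446]
    - [0.036,0.329,0,-0.0509]
    - [0.04,0.366,0,-0.0573]
    - [0.045,0.403,0,-0.0618]
    - [0.049,0.44,0,-0.0618]
    - [0.053,0.477,0,-0.0618]
    - [0.057,0.514,0,-0.0618]
    - [0.061,0.551,0,-0.0618]
    - [0.066,0.588,0,-0.0618]
    - [0.07,0.625,0,-0.0618]
    - [0.074,0.662,0,-0.0618]
    - [0.077,0.69,0,-0.0618]

```text
time: 11.35
ee_pos: [0.5549, 0.0671, 0.2363]
tcp_rot: [-178.2, 0.1, 6.0]
wrist_force: [1.2, -0.3, 0.1]
opening: 0.0853
grasp_force: 0.0
```

To row units: -5 cm is -0.05, -4 cm is -0.04.

Emit:
servo_tool:
  moves:
    - [0,0.008,0,0]
    - [0.001,0.015,0,0]
    - [0.001,0.017,0,0]
    - [0.001,0.017,-0.01,0]
    - [0.001,0.017,-0.025,0]
    - [0.001,0.017,-0.04,0]
    - [0.001,0.017,-0.05,0]
    - [0.001,0.017,-0.05,0]
    - [0.001,0.017,-0.05,0]

```text
time: 12.1
ee_pos: [0.5559, 0.0766, 0.1859]
tcp_rot: [-177.9, 0.1, 6.8]
wrist_force: [-0.3, 0.0, 0.6]
opening: 0.0853
grasp_force: 0.0
```

Run:
```python
from h import *
save('top','top5.png',(120,160,320,300),4)
print(get_obs()['ee_pos'],get_obs()['tcp_rot'])
# predicted rib top corners in the earlier top crop & this crop
c=np.array([.551,.376,.143]);ux=np.array([.0423,-.999,0]);uy=np.array([.999,.0423,0])
p=px('top',[c+a*.007*ux+b*.03*uy for a in(-1,1) for b in(-1,1)]);print((p-[120,160])*4)
p=px('side',[c+a*.007*ux+b*.03*uy for a in(-1,1) for b in(-1,1)]);print((p-[75,170])*2.9)
```

```text
[0.55626915 0.07661935 0.18674734] [-1.77886674e+02  3.98525787e-02  6.82555919e+00]
[[109.12190636 281.51876965]
 [115.27527474 194.04810759]
 [129.93339643 281.73788541]
 [135.89001933 194.26312326]]
[[238.10892304 544.88945407]
 [175.88868385 481.09467961]
 [256.69527182 528.40108394]
 [194.39603817 465.54507736]]
```

View pics/top5.png

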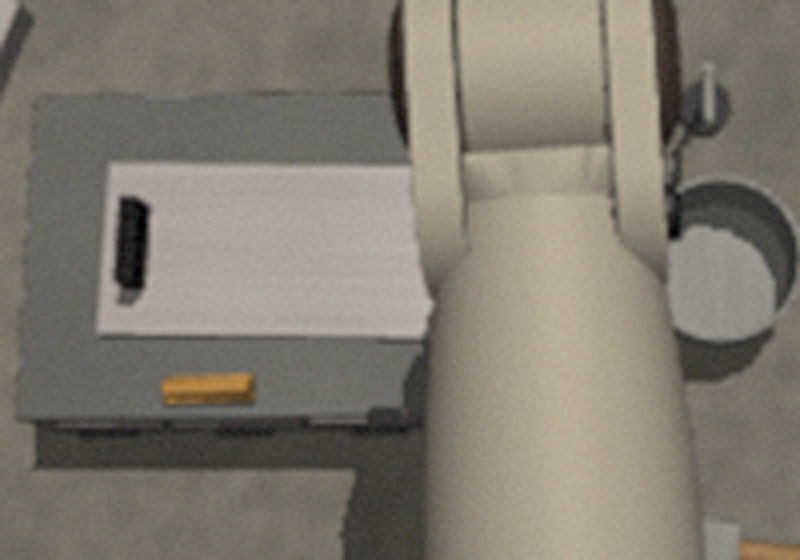

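Run:
```python
from h import *
np.set_printoptions(precision=4,suppress=True)
S=lambda u,v:(75+(u+.5)/2.9-.5,170+(v+.5)/2.9-.5)
T=lambda u,v:(120+(u+.5)/3.6-.5,160+(v+.5)/3.6-.5)
o=get_obs();print(o['q'],o['joint_efforts'])
for c in [(180,483),(195,471),(262,547),(247,563)]:
    print(atz('side',S(*c),.143),atz('side',S(*c),.135))
t=cv2.imread('pics/top1.png');s=cv2.imread('pics/side1.png')
for im,(x0,y0,x1,y1) in((t,(90,160,150,290)),(s,(165,455,290,600))):
    m=(im[y0:y1,x0:x1].max(2)<45).astype(np.uint8); k=cv2.findNonZero(m)+np.array([x0,y0]); h=cv2.convexHull(k.astype(np.int32)); print(cv2.approxPolyDP(h,3,True).reshape(-1,2).tolist())
```

```text
[  6.77     5.8845   6.0907  90.2481   2.1133 179.9444] [  0.0152 -52.3231  45.5935  -0.0681   0.1161   0.    ]
[0.5788 0.3833 0.143 ] [0.5832 0.3822 0.135 ]
[0.5789 0.3722 0.143 ] [0.5834 0.3711 0.135 ]
[0.5106 0.3726 0.143 ] [0.5144 0.3714 0.135 ]
[0.5088 0.3847 0.143 ] [0.5126 0.3837 0.135 ]
[[111, 180], [125, 182], [131, 188], [127, 257], [112, 258], [106, 250]]
[[289, 599], [224, 596], [186, 557], [179, 482], [196, 473], [253, 531]]
```

Joint 6 is at its 180° limit, so I need the equivalent half-turned grasp: turn the tool +175.6° here.

To row units: 5 cm is 0.05, 4 cm is 0.04, 2.1 rad is 0.6685.

Emit:
servo_tool:
  moves:
    - [0,0,0.005,0.0318]
    - [0,0,0.01,0.0637]
    - [0,0,0.02,0.1019]
    - [0,0,0.03,0.1401]
    - [0,0,0.04,0.1783]
    - [0,0,0.05,0.2165]
    - [0,0,0.05,0.2546]
    - [0,0,0.05,0.2928]
    - [0,0,0.05,0.331]
    - [0,0,0.05,0.3692]
    - [0,0,0.05,0.4074]
    - [0,0,0.05,0.4456]
    - [0,0,0.05,0.4838]
    - [0,0,0.05,0.522]
    - [0,0,0.05,0.5602]
    - [0,0,0.05,0.5984]
    - [0,0,0.05,0.6366]
    - [0,0,0.05,0.6685]
    - [0,0,0.05,0.6685]
    - [0,0,0.05,0.6685]

```text
time: 13.82
ee_pos: [0.5566, 0.0767, 0.2372]
tcp_rot: [-178.0, 0.1, 127.0]
wrist_force: [0.5, -0.8, -0.9]
opening: 0.0854
grasp_force: 0.0
```

Commanding past that limit left a 2° tool tilt (towards +y of the tool). I'll remove it by mirroring the effect at the other end of joint 6: turn on, then press -y against that limit.

To row units: 1.9 rad is 0.6048.

Emit:
servo_tool:
  moves:
    - [0,0,0,0.0318]
    - [0,0,0,0.07]
    - [0,0,0,0.1082]
    - [0,0,0,0.1464]
    - [0,0,0,0.1846]
    - [0,0,0,0.2228]
    - [0,0,0,0.261]
    - [0,0,0,0.2992]
    - [0,0,0,0.3374]
    - [0,0,0,0.3756]
    - [0,0,0,0.4138]
    - [0,0,0,0.452]
    - [0,0,0,0.4902]
    - [0,0,0,0.5284]
    - [0,0,0,0.5666]
    - [0,0,0,0.6048]
    - [0,0,0,0.643]
    - [0,0,0,0.6812]
    - [0,0,0,0.7194]
    - [0,0,0,0.7576]

```text
time: 15.48
ee_pos: [0.5564, 0.0766, 0.2369]
tcp_rot: [-177.8, 0.1, -96.4]
wrist_force: [0.8, -0.8, 0.2]
opening: 0.0857
grasp_force: 0.0
```

To row units: 1.7 rad is 0.5411.

Emit:
servo_tool:
  moves:
    - [0,0,0,0.0382]
    - [0,0,0,0.0764]
    - [0,0,0,0.1146]
    - [0,0,0,0.1528]
    - [0,0,0,0.191]
    - [0,0,0,0.2292]
    - [0,0,0,0.2674]
    - [0,0,0,0.3056]
    - [0,0,0,0.3438]
    - [0,0,0,0.382]
    - [0,0,0,0.4202]
    - [0,0,0,0.4584]
    - [0,0,0,0.4966]
    - [0,0,0,0.522]
    - [0,0,0,0.5411]
    - [0,0,0,0.5411]
    - [0,0,0,0.5411]

```text
time: 16.9
ee_pos: [0.5565, 0.0765, 0.2366]
tcp_rot: [-177.9, 0.0, 0.7]
wrist_force: [-0.0, 0.2, 0.3]
opening: 0.0855
grasp_force: 0.0
```

```bash
python3 -c "
from h import *
o=get_obs();print(o['q'],o['ee_pos'],o['tcp_rot'])"
```

```text
[   6.76202395    6.52323516   12.32536219   95.61745899    2.10847555
 -173.8909624 ] [0.55646041 0.07653888 0.23663763] [-1.77883848e+02  4.07150751e-02  6.57136579e-01]
```

To row units: -8.5 cm is -0.085, -7 cm is -0.07.

Emit:
servo_tool:
  moves:
    - [0,-0.01,0,0]
    - [0,-0.025,0,0]
    - [0,-0.04,0,0]
    - [0,-0.055,0,0]
    - [0,-0.07,0,0]
    - [0,-0.085,0,0]
    - [0,-0.085,0,0]

```text
time: 17.48
ee_pos: [0.5564, 0.0039, 0.2364]
tcp_rot: [-178.5, 0.1, -0.5]
wrist_force: [-1.0, 0.4, -0.0]
opening: 0.0855
grasp_force: 0.0
```

```bash
python3 -c "
from h import *
o=get_obs();print(o['q'],o['ee_pos'],o['tcp_rot'])"
```

```text
[  -0.36128085    6.03484316   11.77782862   95.79531555    1.48867949
 -179.85521163] [0.55639373 0.00389588 0.23640142] [-1.78511457e+02  5.60914419e-02 -5.06020424e-01]
```

To row units: -12 cm is -0.12, -10 cm is -0.1.

Emit:
servo_tool:
  moves:
    - [0,-0.02,0,0]
    - [0,-0.04,0,0]
    - [0,-0.06,0,0]
    - [0,-0.08,0,0]
    - [0,-0.1,0,0]
    - [0,-0.12,0,0]
    - [0,-0.12,0,0]

```text
time: 18.07
ee_pos: [0.5612, -0.0401, 0.2362]
tcp_rot: [179.8, 0.1, -4.0]
wrist_force: [0.3, 1.4, 0.5]
opening: 0.0855
grasp_force: 0.0
```

Tilt removed (179.8°). Now turn back 3.03 rad while travelling to the rib.

To row units: 38.5 cm is 0.385, 37.5 cm is 0.375, -2.38 rad is -0.7576.

Emit:
servo_tool:
  moves:
    - [0,0,0,-0.0318]
    - [0,0.005,0,-0.07]
    - [0,0.015,0,-0.1082]
    - [0,0.03,0,-0.1464]
    - [0,0.05,0,-0.1846]
    - [-0.001,0.075,0,-0.2228]
    - [-0.002,0.1,0,-0.261]
    - [-0.003,0.125,0,-0.2992]
    - [-0.004,0.15,0,-0.3374]
    - [-0.005,0.175,0,-0.3756]
    - [-0.006,0.2,0,-0.4138]
    - [-0.007,0.225,0,-0.452]
    - [-0.008,0.25,0,-0.4902]
    - [-0.009,0.275,0,-0.5284]
    - [-0.009,0.3,0,-0.5666]
    - [-0.01,0.32,0,-0.6048]
    - [-0.01,0.34,0,-0.643]
    - [-0.01,0.36,0,-0.6812]
    - [-0.01,0.375,0,-0.7194]
    - [-0.01,0.385,0,-0.7576]

```text
time: 19.73
ee_pos: [0.5507, 0.3471, 0.2359]
tcp_rot: [179.8, 0.1, -140.6]
wrist_force: [0.3, -0.8, 0.6]
opening: 0.0854
grasp_force: 0.0
```

To row units: 3.2 cm is 0.032, 2.8 cm is 0.028, -0.65 rad is -0.2069.

Emit:
servo_tool:
  moves:
    - [0,0.008,0,-0.0382]
    - [0,0.015,0,-0.0764]
    - [0,0.022,0,-0.1146]
    - [0,0.028,0,-0.1528]
    - [0,0.032,0,-0.191]
    - [0,0.032,0,-0.2069]
    - [0,0.032,0,-0.2069]
    - [0,0.032,0,-0.2069]
    - [0,0.032,0,-0.2069]

```text
time: 20.48
ee_pos: [0.5511, 0.3772, 0.2363]
tcp_rot: [179.8, 0.1, -177.5]
wrist_force: [0.4, 0.4, -1.0]
opening: 0.0854
grasp_force: 0.0
```

```bash
python3 -c "
from h import *
o=get_obs();print(o['q'],o['ee_pos'],o['tcp_rot'])"
```

```text
[34.33856271 22.30633217 31.32009921 98.7958619   0.13156644 31.82024269] [0.55106448 0.37724699 0.23630235] [ 1.79773315e+02  1.15786402e-01 -1.77481659e+02]
```

To row units: -12.2 cm is -0.122, -11.6 cm is -0.116.

Emit:
servo_tool:
  moves:
    - [0,-0.001,-0.01,0]
    - [0,-0.001,-0.03,0]
    - [0,-0.001,-0.05,0]
    - [0,-0.001,-0.07,0]
    - [0,-0.001,-0.085,0]
    - [0,-0.001,-0.098,0]
    - [0,-0.001,-0.108,0]
    - [0,-0.001,-0.116,0]
    - [0,-0.001,-0.122,0]
    - [0,-0.001,-0.122,0]
    - [0,-0.001,-0.122,0]
    - [0,-0.001,-0.122,0]

```text
time: 21.48
ee_pos: [0.5514, 0.3764, 0.1152]
tcp_rot: [179.7, 0.2, -177.6]
wrist_force: [0.1, 0.1, 0.7]
opening: 0.0861
grasp_force: 0.0
```

Run:
```python
from h import *
save('side','side6.png',(75,200,335,395),3)
o=get_obs();print(o['ee_pos'],o['wrist_force'])
```

```text
[0.55144802 0.37640759 0.11525823] [-0.92939546  0.03538503 -0.310127  ]
```

View pics/side6.png

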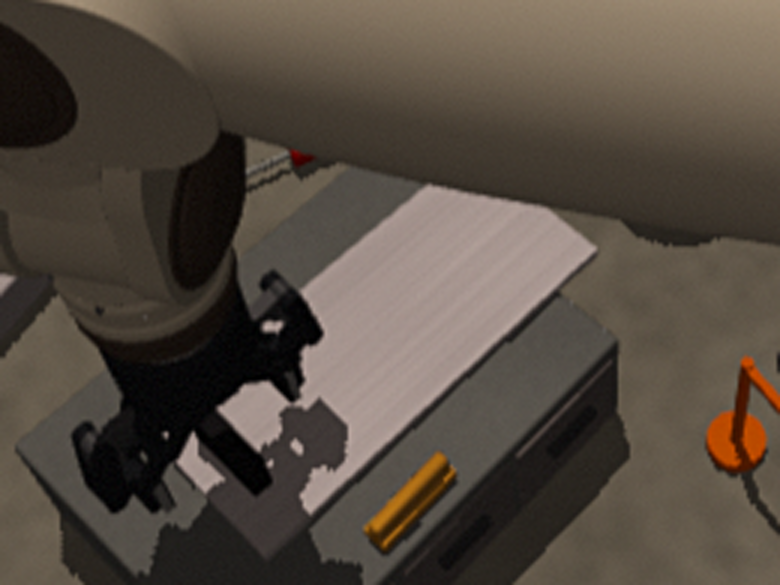

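The rib (crop ~(235,450)) sits between the two open fingers, at (150,490) and (290,380). Closing with moderate force.

Emit:
servo_tool:
  moves:
    - [0,0,0,0]
    - [0,0,0,0]
    - [0,0,0,0]
    - [0,0,0,0]
    - [0,0,0,0]
    - [0,0,0,0]
    - [0,0,0,0]
    - [0,0,0,0]
    - [0,0,0,0]
    - [0,0,0,0]
    - [0,0,0,0]
    - [0,0,0,0]
    - [0,0,0,0]
    - [0,0,0,0]
  claw: 1
  force: 50

```text
time: 22.7
ee_pos: [0.5512, 0.3761, 0.1145]
tcp_rot: [179.8, 0.1, -177.6]
wrist_force: [-0.8, -3.1, 3.8]
opening: 0.013
grasp_force: 49.5
```

Emit:
servo_tool:
  moves:
    - [0,-0.002,0,0]
    - [0,-0.006,0,0]
    - [0.001,-0.012,0,0]
    - [0.001,-0.02,0,0]
    - [0.002,-0.028,0,0]
    - [0.002,-0.036,0,0]
    - [0.003,-0.044,0,0]
    - [0.003,-0.052,0,0]
    - [0.004,-0.06,0,0]
    - [0.004,-0.068,0,0]
    - [0.005,-0.076,0,0]
    - [0.005,-0.084,0,0]
    - [0.006,-0.092,0,0]
    - [0.006,-0.1,0,0]
    - [0.007,-0.108,0,0]
    - [0.007,-0.114,0,0]
    - [0.008,-0.118,0,0]
    - [0.008,-0.12,0,0]
    - [0.008,-0.12,0,0]
    - [0.008,-0.12,0,0]

```text
time: 24.37
ee_pos: [0.5592, 0.2555, 0.1144]
tcp_rot: [179.8, 0.1, -177.6]
wrist_force: [-0.3, -1.7, 5.1]
opening: 0.0132
grasp_force: 49.9
```

Run:
```python
from h import *
save('side','side7.png',(175,170,375,320),4)
o=get_obs();print(o['ee_pos'],o['wrist_force'],o['torque'])
```

```text
[0.55924646 0.25547506 0.11442145] [ 0.01867823 -1.04747025  5.54198617] [-0.36818651  0.00992159  0.05353425]
```

View pics/side7.png

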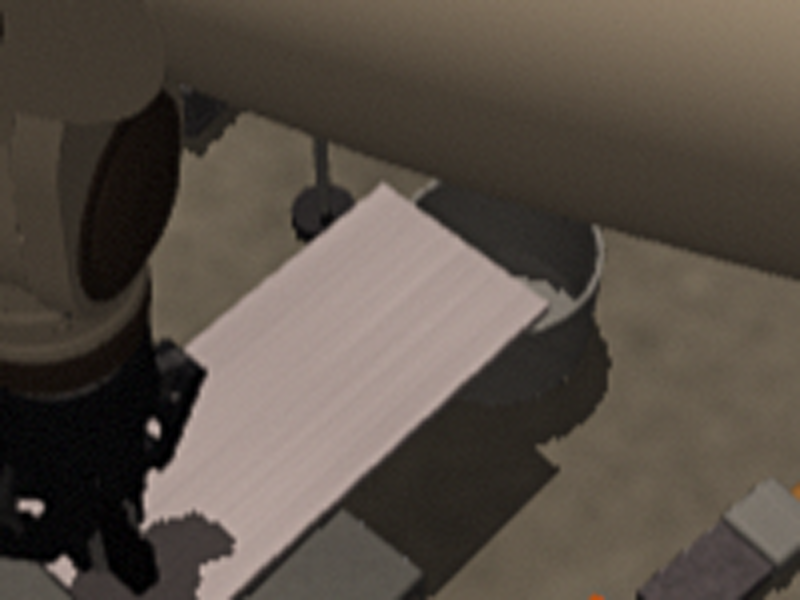

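The board is flat; its front corners are at crop (384,183) and (550,301), close to the gauge line. That was the last picture to view, so I'll measure the remaining distance numerically.

Run:
```python
from h import *
C=lambda u,v:(175+(u+.5)/4-.5,170+(v+.5)/4-.5)
a,b=[atz('side',C(*p),.108) for p in((384,183),(550,301))]
m=(a+b)/2;print(a,b,m)
d=np.array([.998,.065])
for g in((.6990,-.0115),(.6635,-.0148)):
    n=np.array([.065,-.998]);print('remaining',(np.array(g)-m[:2])@n)
```

```text
[0.62978726 0.00400249 0.108     ] [ 0.51107827 -0.00200448  0.108     ] [0.57043277 0.00099901 0.108     ]
remaining 0.020830880830219674
remaining 0.02181678083021967
```

To row units: -2.1 cm is -0.021, -1.9 cm is -0.019.

Emit:
servo_tool:
  moves:
    - [0,-0.002,0,0]
    - [0,-0.005,0,0]
    - [0,-0.008,0,0]
    - [0.001,-0.011,0,0]
    - [0.001,-0.014,0,0]
    - [0.001,-0.017,0,0]
    - [0.001,-0.019,0,0]
    - [0.001,-0.021,0,0]
    - [0.001,-0.021,0,0]
    - [0.001,-0.021,0,0]
    - [0.001,-0.021,0,0]
    - [0.001,-0.021,0,0]
    - [0.001,-0.021,0,0]
    - [0.001,-0.021,0,0]

```text
time: 25.58
ee_pos: [0.5602, 0.2356, 0.1145]
tcp_rot: [179.8, 0.1, -177.6]
wrist_force: [0.1, 4.2, 5.5]
opening: 0.0133
grasp_force: 49.8
```

Run:
```python
from h import *
o=get_obs();print(o['ee_pos'],o['tcp_rot'],o['wrist_force'],o['torque'],o['grasp_force'],np.abs(o['qd']).max())
# numeric check of the board's far/near front corners in the side view: expected pixels vs bright-board corner
im=camera('side').astype(int)
t=o['ee_pos'][:2];ux=np.array([.0423,-.9991]);uy=np.array([.9991,.0423])
f=t+.255*ux;print('front',f)
g=cv2.cvtColor(im.astype(np.uint8),cv2.COLOR_RGB2GRAY)
for s in np.arange(-.05,.051,.02):   # profile across the front edge
    L=[np.r_[f+s*uy+d*ux,.108] for d in np.arange(-.02,.021,.002)]
    v=cv2.remap(g,px('side',L).astype(np.float32).reshape(-1,1,2),None,1).ravel();
    k=np.argmin(np.diff(v.astype(int)));print(round(s,2),'edge at mm',(-20+2*k+1),v[k-2:k+4])
```

```text
[0.56024909 0.2355678  0.11453779] [ 1.79759366e+02  1.47203596e-01 -1.77585485e+02] [0.0643905  4.22286488 5.53414246] [ 0.73664118 -0.01843472  0.11058585] 49.848284125328064 0.07666172208131677
front [ 0.57103559 -0.0192027 ]
-0.05 edge at mm -1 [158 152 121  67  41  35]
-0.03 edge at mm -1 [157 152 121  72  46  42]
-0.01 edge at mm -1 [157 152 121  74  48  44]
0.01 edge at mm -1 [157 154 124  75  48  43]
0.03 edge at mm -1 [154 149 121  73  46  40]
0.05 edge at mm -1 [157 153 137 105  85  84]
```

The edge is about 2 mm short (tolerance 9 mm) and level. One small nudge to centre it, then hold.

To row units: -0.2 cm is -0.002, -0.1 cm is -0.001.

Emit:
servo_tool:
  moves:
    - [0,-0.001,0,0]
    - [0,-0.002,0,0]
    - [0,-0.002,0,0]
    - [0,-0.002,0,0]
    - [0,-0.002,0,0]
    - [0,-0.002,0,0]
    - [0,-0.002,0,0]
    - [0,-0.002,0,0]
    - [0,-0.002,0,0]
    - [0,-0.002,0,0]

```text
time: 26.47
ee_pos: [0.5602, 0.2338, 0.1146]
tcp_rot: [179.7, 0.1, -177.6]
wrist_force: [0.6, 5.6, 5.5]
opening: 0.0132
grasp_force: 49.9
```

Run:
```python
from h import *
o=get_obs();print(o['time'],o['ee_pos'],o['tcp_rot'],o['wrist_force'],o['grasp_force'])
print(job_done())
```

```text
26.4667 [0.56024207 0.23376676 0.11459181] [ 1.79735121e+02  1.48944718e-01 -1.77576391e+02] [0.61895034 5.60014992 5.54329306] 49.85828340053558
the job is handed in; nothing more can be done
None
```

I handed the job in at 26.5 s: the lid is knob up on the mat, and the board is held flat with its outer edge about 1 mm from the gauge line by my measurements; no verdict came back.

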